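Put the tyre inflator away: set, lock and cap it

ROBOT

A 6-joint arm with a two-finger parallel gripper is mounted at the origin on the work surface. World frame = base frame: x ahead of the robot, y to its left, z up, the work surface at z = 0. Lengths are in m, angles in rad, forces in N, time in s.
With the tool pointing down it reaches from about 0.35 to 0.975 m from the base axis. Payload 7.1 kg.
Tool frame: the origin (TCP) lies midway between the tips of the shut fingers; the grasp point (between the pads) lies 19 mm behind it (bot.tcp_to_grasp is the y of the grasp point in the tool frame, in m); y points along the fingers, x is the direction in which the jaws open and shut, and the axes are right-handed (so a half turn about y gives the same grasp; the last joint's range is limited). The gripper opens to 88 mm and grips with 3 to 60 N. Pads are 20 mm wide; open, the fingers measure 115 mm over their backs; the gripper's body (75 mm by 178 mm) begins 61 mm behind the grasp point.
Start: joints at [-1.155, 0.423, 1.63, -0, 1.089, -0.019], TCP at [0.263, -0.567, 0.223] pointing down, gripper open.
Joint ranges: [-3, 3], [-0.9, 2.11], [0.09, 2.58], [-1.31, 4.45], [0.11, 2.69], [-2.54, 2.54]. Speed limits (rad/s): [2.39, 2.39, 3.01, 3.14, 3.14, 3.14].

INTERFACE

Orientations are given as a 3x3 rotation matrix whose columns are the frame's x, y, z axes.
In Python, from cell import bot, imaging, search_frame, tip_of gives the robot as it stands.
- The arm moves only by the tool step_arm, never from a script. Its argument "rows" is one flat list of numbers, 7 for each row, row after row: the shift along the tool's x, y, z normalised to -1 to 1, where 1 is 30 cm, then the turn, a rotation vector about the tool's x, y, z normalised to -1 to 1, where 1 is 45 degrees, then the opening, from -1 (shut) to 1 (fully open), so that 0 is half open. In form: [dx, dy, dz, wx, wy, wz, hand, dx, dy, dz, wx, wy, wz, hand, ...]. A call has 1 to 10 rows; each row is the pose to reach, as a shift and turn from the pose measured when the call began, along the tool's axes at that moment; what a row does not reach only later rows make up. A row lasts 1/12 s, in which the tool goes at most 41.7 mm and 7.16 degrees, less where a joint would pass 70% of its speed; a pose out of reach is approached as far as the arm can. A call with a number of a shift or a turn outside -1 to 1 is refused whole. A call with a gripper value outside its range is refused whole. The fingers move at their own pace and stop on an object; the grip force is fixed at half the most. Time passes only in rows, so rows that repeat a pose let the fingers close. It gives the time, the measured TCP pose, the force and the opening at its end, in the units of the state.
- bot.get_state(): the state, without advancing time (a new reading comes with each control period).
- imaging.read_camera(name): name is "scene" or "top"; returns the picture (420x560x3 uint8, blue, green, red); there is no depth.
- imaging.get_calibration(name): a dict with "fx", "fy", "cx", "cy" (pixels), "distortion" ([k1, k2, p1, p2, k3] as OpenCV has them; the pictures are not rectified), "pose" (4x4, takes a point from camera to world coordinates). Camera axes: x right, y up, looking along -z (the intrinsics and any distortion apply to the point x, -y, -z); pixel columns grow to the right and rows downward; lengths in m; the calibration is good to about 2 mm. A picture is of the moment at which its call begins. get_calibration takes no time and is no camera call.
- bot.close_job(): hands the job in, once; it reports no verdict.
Trained networks look in the newest picture that a camera, given by its name, has taken for a name from the list of things; names that differ only in an ending like _2 or _b are one class to them, and where a whole thing is asked for, a point or a joint stands for the part that bears it (a point fixed in the world has none). Each returns a list of dicts, best first, with "score" (0 to 1); they miss things now and then, are a little off and sometimes report something else, mostly with a low value. They report only what shows in the picture. A call takes as long as a camera call.
- search_frame(camera, label): "position" ([x, y, z] in m, in world coordinates, good to about 4 mm: the middle of the surface that is visible of it).
- tip_of(camera, label): "position" ([x, y, z] in m, in world coordinates, good to about 4 mm: a listed point, or the origin of a listed thing).
The state is a dict: "time": time; "joints": joint angles; "qvel": joint speeds; "tau": joint torques, N m; "eef_pos": TCP position; "tool_rot": TCP orientation; "wrist_force": force on the tool from outside, world axes, zero at the start; "wrist_torque": the same for the moment, N m; "opening": finger opening in m.
Only numpy, scipy, OpenCV 4.12 (cv2) and the standard library are available. Lean on these libraries where they do the work, as an engineer would, in place of code of your own. Each camera call takes 0.05 s, during which the arm holds its last target.

TASK

Make the tyre inflator safe to store: take the flashlight off its deck and stand it upright in the wooden tray, without laying it over; turn the pressure knob so its pointed nose lines up with the raised mark on the dial, then slide the metal guard all the way over the knob. Also press the outlet's dust cap fully home, let go of everything, and leave the key and the other things on the shelf where they stand.

Things in the scene. Friction and masses are not known exactly. Their poses are not given: they have to be found in the camera images.
- inflator: Black tyre inflator lying flat, fixed to the shelf; 112 (x) x 320 (y) x 55 mm high. Origin: centre of its underside; its z is up and its long axis is its y. Its flat deck is 55 mm above the shelf. On the deck along y (its x = 0): the knob axis at y = -85 mm, the guard's track from there to y = +94 mm, the outlet with its cap at y = +130 mm. The side rails stand only 1.5 mm proud of the deck.
- dial: White dial disc round the knob's foot, 72 mm across, 4 mm thick, fixed on the inflator's deck, concentric with the knob. Its x axis points from the knob axis to the mark. Dark painted ticks every 30 degrees are decoration.
- dial_mark (a point): Inner end of the one raised dark steel mark on the dial (a small rib 7 x 5 mm, 10 mm above the disc, top 69 mm above the shelf), 28.5 mm from the knob axis. The knob's nose must point at it.
- knob (a joint): Angle of the grey pressure knob (rad), counter-clockwise seen from above positive; 0 = nose along the inflator's +x; end stops at -0.9 and 2.5. Stays where left, friction about 0.06 N m. At the start it is 0.5 to 2.6 rad counter-clockwise of the mark, so it has to be turned clockwise.
- knob_grip (a point): On the knob's vertical axis, 84 mm above the shelf. The knob is a disc 52 mm across (top 70 mm above the shelf) with an upright grip bar on it, 12 mm thick, 40 mm long plus the nose, from 70 to 94 mm above the shelf; pinch the bar across its thickness from above.
- knob_tip (a point): The point of the knob's nose, at one end of the grip bar, 28 mm from the axis, 84 mm above the shelf. From knob_grip to here is the direction of the bar.
- guard (a joint): Position of the aluminium guard (the lock) on its track (m): 0 = fully over the knob, against its end stop; grows as it is slid off along the inflator's +y, at most 0.148. It starts open at 0.125 to 0.145. Slides with about 2.5 N of friction and stays where left.
- guard_fin (a point): Centre of the fin on top of the guard, 116 mm above the shelf, over the guard's middle. The fin is 44 mm long across the track (inflator x), 10 mm thick along the track, 22 mm high (top 127 mm above the shelf, foot on the roof at 105 mm). The guard is a tunnel open at both ends, 90 mm wide, 62 mm long, roof 105 mm above the shelf; the knob fits under it.
- cap (a joint): Lift of the dust cap over its home position (m): 0 = fully home on its collar; starts 0.008 to 0.013 up. Moves only straight up or down, held by about 4 N of friction; press straight down with 8 to 20 N.
- cap_top (a point): Centre of the top of the grey plastic dust cap on the outlet: 24 mm across (27 mm at the foot), 18 mm high, upright. With the cap home its top is 81 mm above the shelf.
- flashlight: Steel flashlight, a plain cylinder 26 mm across and 95 mm long, 70 to 160 g, standing on its flat tail on the inflator's deck in the guard's track, between guard and knob (the guard cannot pass it). Origin: centre of its flat tail; z along it, up.
- tray: Dark wooden tray, fixed, 160 (x) x 124 (y) x 22 mm high, walls 5 mm, inner floor 5 mm above the shelf. Origin: centre of its underside. A key lies in its -x half; the +x half is free.
- key: Key with a blue silicone cap, lying in the tray's -x half, 56 mm long, 24 mm wide, 8 mm thick, long way about along the tray's y. Origin at its underside, about its middle. Leave it.
- tealight: Frosted glass tealight holder, cup 64 mm across, 60 mm high, standing close to the inflator's +x side. Origin: centre of its underside. Leave it.
- penblock: Maple block with three pen holes, 50 x 80 x 55 mm high, close to the inflator's -x side beside the knob. Origin: centre of its underside. Leave it.
- spray: Clear plastic bottle with a narrow neck and white cap, 52 mm across, 155 mm tall, the tallest thing near; stands 140 to 155 mm from the inflator's middle line on its +x side, near the knob's end. Origin: centre of its underside. Leave it.

How it is judged:
By the outcome, as a careful person would: the job done as asked, in the order asked, and still so for the second after the job is handed in, with the robot touching nothing.
It also fails if it takes over 72 s, if anything falls off the work surface, if the arm or the gripper's body presses on something with over 40 N, if the wrist force passes 120 N, or if a joint passes its speed limit or range.

## Working session

There is one attempt and no reset: what is moved stays moved. The work goes in short steps, Python scripts to look and compute and a tool call to move; the robot and the scene stay as the last step left them, time stands still between calls to the robot, and variables do not carry over. Pictures are saved under pics/ and viewed, and the job is handed in when it is done.

Besides the shell and the picture viewer there is one more tool, called after "Emit:" in YAML: its name, and indented under it one key for each argument. step_arm: Moves the arm, as the interface text tells. Scaled input: -1 to 1 covers 30 cm each way for a shift and 45 degrees each way for a turn. Its arguments: {"type":"object","properties":{"rows":{"type":"array","items":{"type":"number","minimum":-1,"maximum":1}}},"required":["rows"]}

```bash
mkdir -p pics; ls; python3 - <<'E'
from cell import bot, imaging, search_frame, tip_of
import cv2, numpy as np
for n in ["scene","top"]:
    cv2.imwrite(f"pics/{n}0.png", imaging.read_camera(n))
    c=imaging.get_calibration(n); print(n,{k:(np.round(v,4).tolist()) for k,v in c.items()})
s=bot.get_state(); print(s["time"],s["eef_pos"],np.round(s["tool_rot"],4).tolist(),s["opening"],bot.tcp_to_grasp)
for n in ["scene","top"]:
  for l in ["inflator","dial","dial_mark","knob_grip","knob_tip","guard_fin","cap_top","flashlight","tray","key","tealight","penblock","spray"]:
    print(n,l,[(np.round(d["position"],4).tolist(),round(d["score"],2)) for d in tip_of(n,l)[:2]])
print(bot.get_state()["time"])
E
```

```text
pics
scene {'fx': 458.3508, 'fy': 458.3508, 'cx': 279.4493, 'cy': 212.4639, 'distortion': [-0.0851, 0.0, 0.0, 0.0, 0.0], 'pose': [[-0.0755, -0.6255, 0.7766, 1.372], [0.9969, -0.0646, 0.0449, 0.0599], [0.0221, 0.7776, 0.6284, 0.76], [0.0, 0.0, 0.0, 1.0]]}
top {'fx': 394.6277, 'fy': 394.6277, 'cx': 277.8891, 'cy': 213.0252, 'distortion': [0.0096, 0.0, 0.0, 0.0, 0.0], 'pose': [[-0.0206, 0.9901, -0.1387, 0.4112], [-0.9995, -0.024, -0.0229, 0.0128], [-0.026, 0.1382, 0.9901, 0.9768], [0.0, 0.0, 0.0, 1.0]]}
0.1 [ 0.26309685 -0.56638857  0.22198484] [[0.4212, -0.0005, 0.907], [-0.907, 0.0013, 0.4212], [-0.0014, -1.0, 0.0001]] 0.08774309787851359 -0.0187
scene inflator [([0.4903, -0.1751, -0.0032], 0.86)]
scene dial [([0.4797, -0.2608, 0.0582], 0.61), ([0.5188, -0.0513, 0.0941], 0.43)]
scene dial_mark [([0.4993, -0.2684, 0.0679], 0.69)]
scene knob_grip [([0.4769, -0.2599, 0.0889], 0.62), ([0.4821, -0.2344, 0.0839], 0.33)]
scene knob_tip [([0.4792, -0.2349, 0.0863], 0.75)]
scene guard_fin [([0.5046, -0.1224, 0.1175], 0.97)]
scene cap_top [([0.5209, -0.0532, 0.0928], 0.45)]
scene flashlight [([
[... 446 characters left out ...]
op dial_mark [([0.5029, -0.2716, 0.0631], 0.86), ([0.6207, -0.1743, 0.0037], 0.39)]
top knob_grip [([0.4728, -0.2603, 0.082], 0.82)]
top knob_tip [([0.4786, -0.2325, 0.0862], 0.62)]
top guard_fin [([0.5047, -0.1217, 0.1164], 0.86), ([0.539, 0.1667, 0.0025], 0.67)]
top cap_top [([0.5194, -0.0489, 0.0858], 0.42), ([0.5044, -0.1216, 0.1159], 0.41)]
top flashlight [([0.4829, -0.1901, 0.0521], 0.7)]
top tray [([0.5535, 0.2179, -0.0011], 0.97)]
top key [([0.5413, 0.1677, 0.0035], 0.64), ([0.552, 0.218, 0.0016], 0.63)]
top tealight [([0.6199, -0.1744, 0.0042], 0.62), ([0.5525, 0.217, -0.0007], 0.39)]
top penblock [([0.3725, -0.1884, 0.0025], 0.65)]
top spray [([0.6197, -0.2756, -0.0021], 0.67)]
1.4
```

View pics/scene0.png

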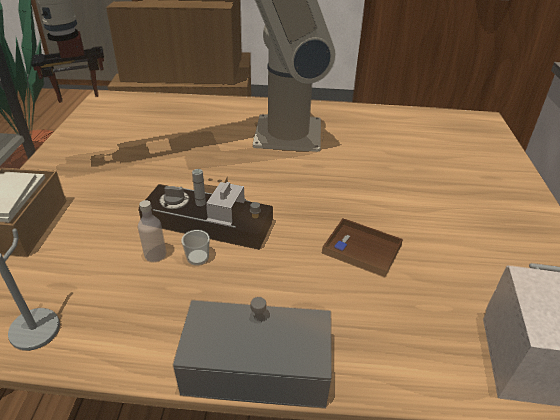

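View pics/top0.png

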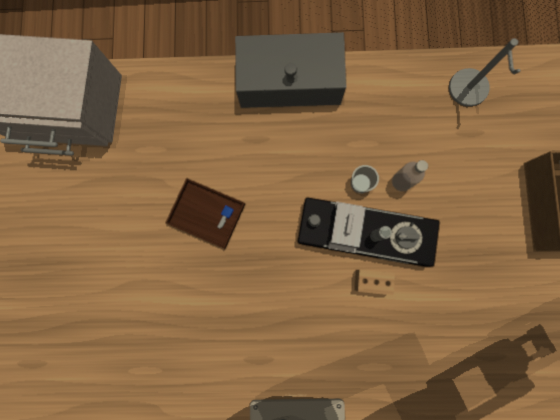

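```bash
cat > h.py <<'E'
from cell import bot, imaging, search_frame, tip_of
import cv2, numpy as np
def proj(n,P):
    c=imaging.get_calibration(n); T=np.linalg.inv(np.array(c["pose"])); P=np.atleast_2d(P)
    q=P@T[:3,:3].T+T[:3,3]; q=q*[1,-1,-1]
    K=np.array([[c["fx"],0,c["cx"]],[0,c["fy"],c["cy"]],[0,0,1]])
    return cv2.projectPoints(q.reshape(-1,1,3),np.zeros(3),np.zeros(3),K,np.array(c["distortion"]))[0].reshape(-1,2)
def ray(n,uv,z):
    c=imaging.get_calibration(n); T=np.array(c["pose"]); K=np.array([[c["fx"],0,c["cx"]],[0,c["fy"],c["cy"]],[0,0,1]])
    p=cv2.undistortPoints(np.array(uv,float).reshape(-1,1,2),K,np.array(c["distortion"])).reshape(-1,2)
    d=np.c_[p[:,0],-p[:,1],-np.ones(len(p))]@T[:3,:3].T; o=T[:3,3]
    return o+d*((z-o[2])/d[:,2])[:,None]
def world(pose,L):
    x,y,a=pose; L=np.atleast_2d(np.array(L,float)); c,s=np.cos(a),np.sin(a)
    return np.c_[x+c*L[:,0]-s*L[:,1], y+s*L[:,0]+c*L[:,1], L[:,2]]
def circ(cx,cy,r,z):
    t=np.linspace(0,2*np.pi,40); return np.c_[cx+r*np.cos(t),cy+r*np.sin(t),0*t+z]
def box(x0,x1,y0,y1,z): return np.array([[x0,y0,z],[x1,y0,z],[x1,y1,z],[x0,y1,z],[x0,y0,z]])
def crop(n,img,u0,v0,w,h,k,polys,fn):
    im=cv2.resize(img[v0:v0+h,u0:u0+w],None,fx=k,fy=k,interpolation=cv2.INTER_CUBIC)
    for P,col in polys:
        q=((proj(n,P)-[u0,v0]+.5)*k-.5)
        cv2.polylines(im,[np.round(q*8).astype(int)],False,col,1,cv2.LINE_AA,3)
    cv2.imwrite(fn,im)
E
cat > ov.py <<'E'
from h import *
import sys
I=np.array([float(a) for a in sys.argv[1:4]]);I[2]=np.radians(I[2]); T=np.array([float(a) for a in sys.argv[4:7]]);T[2]=np.radians(T[2])
tag=sys.argv[7]
G,Y,C=(0,255,0),(0,255,255),(255,255,0)
pi=[(world(I,box(-.056,.056,-.16,.16,.055)),G),(world(I,circ(0,-.085,.036,.059)),Y),(world(I,circ(0,-.085,.026,.07)),C),(world(I,circ(0,.13,.012,.091)),C)]
pt=[(world(T,box(-.08,.08,-.062,.062,.022)),G),(world(T,box(0.,.075,-.057,.057,.005)),Y)]
im={n:imaging.read_camera(n) for n in("scene","top")}
crop("top",im["top"],290,150,160,120,5,pi,f"pics/ti{tag}.png")
crop("scene",im["scene"],125,160,160,110,5,pi,f"pics/si{tag}.png")
crop("top",im["top"],155,170,110,85,5,pt,f"pics/tt{tag}.png")
E
python3 - <<'E'
from h import *
from scipy.optimize import least_squares
L={"i":[0,0],"k":[0,-.085],"c":[0,.13]}
obs=[("i",.4903,-.1751),("i",.4933,-.1766),("k",.4797,-.2608),("k",.4779,-.2597),("k",.4769,-.2599),("k",.4728,-.2603),("c",.5209,-.0532),("c",.5194,-.0489)]
def f(p):
    r=[]
    for k,x,y in obs:
        w=world(p,[L[k]+[0]])[0]; r+=[w[0]-x,w[1]-y]
    # fin, flashlight on axis
    for x,y in [(.5046,-.122),(.482,-.191)]:
        r+=[2*((x-p[0])*np.cos(p[2])+(y-p[1])*np.sin(p[2]))]
    return r
s=least_squares(f,[.49,-.176,-.2]);print(s.x,np.degrees(s.x[2]),np.round(s.fun*1000,1))
E
```

```text
[ 0.49129277 -0.17655957 -0.21236366] -12.167541468772857 [  1.   -1.5  -2.    0.   -6.3   1.1  -4.5   0.   -3.5   0.2   0.6   0.6
  -2.2   3.7  -0.7  -0.6   3.  -12.1]
```

```bash
python3 ov.py .4928 -.1764 -11.5 .553 .217 66 a
```

```text
(no output)
```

View pics/tia.png

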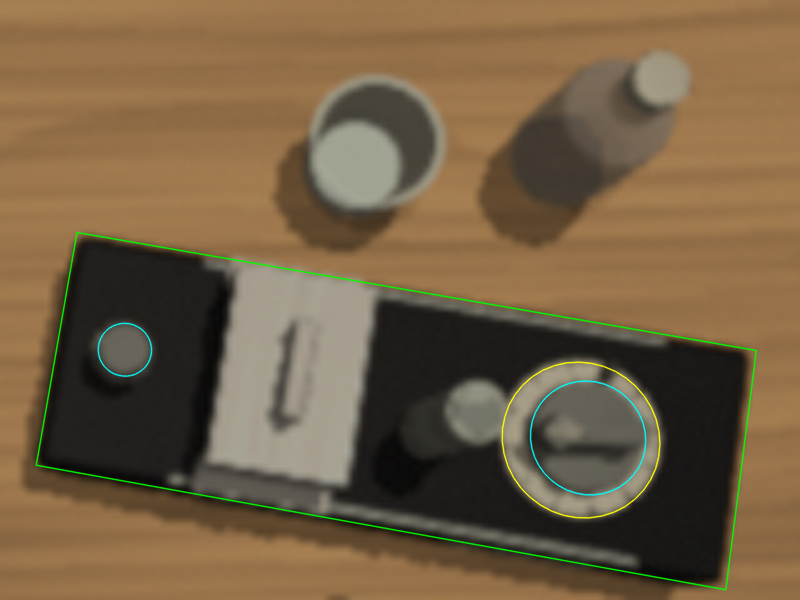

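View pics/sia.png

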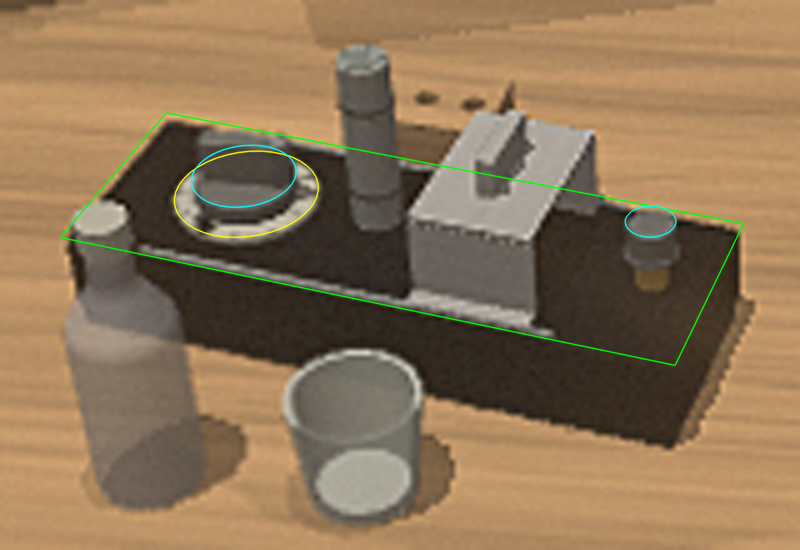

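View pics/tta.png

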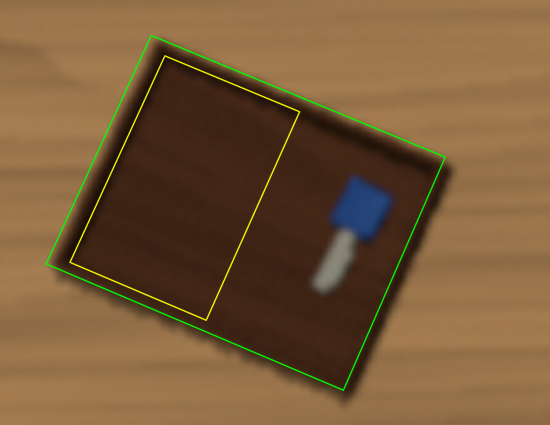

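```bash
cat > kn.py <<'E'
from h import *
import sys
I=(.4928,-.1764,np.radians(-11.5)); th=np.radians(float(sys.argv[1])); m=np.radians(float(sys.argv[2])); tag=sys.argv[3]
R=lambda a,L:np.c_[np.cos(a)*L[:,0]-np.sin(a)*L[:,1],np.sin(a)*L[:,0]+np.cos(a)*L[:,1]-.085,L[:,2]]
def bar(z): return np.array([[-.02,-.006,z],[.02,-.006,z],[.028,0,z],[.02,.006,z],[-.02,.006,z],[-.02,-.006,z]])
P=[(world(I,R(th,bar(.094))),(0,0,255)),(world(I,R(m,box(.0285,.0355,-.0025,.0025,.069))),(0,255,0)),(world(I,R(m,box(.0285,.0355,-.0025,.0025,.059))),(255,255,0))]
for n,u,v in(("top",382,217),("scene",150,175)):
    crop(n,imaging.read_camera(n),u,v,54 if n=="top" else 60,45,12,P,f"pics/k{n}{tag}.png")
w=lambda x,y:(np.degrees(np.arctan2(*(np.array([-np.sin(I[2])*(x-I[0])+np.cos(I[2])*(y-I[1])+.085, np.cos(I[2])*(x-I[0])+np.sin(I[2])*(y-I[1])])))))
print("tip",[round(w(*p),1) for p in[(.4792,-.2349),(.4786,-.2325)]],"mark",[round(w(*p),1) for p in[(.4993,-.2684),(.5029,-.2716)]])
a=[world(I,[0,-.085,0])[0]];print(a)
E
python3 kn.py 93 -12 a
```

```text
tip [np.float64(93.8), np.float64(95.7)] mark [np.float64(-8.9), np.float64(-12.3)]
[array([ 0.47585373, -0.2596936 ,  0.        ])]
```

View pics/ktopa.png

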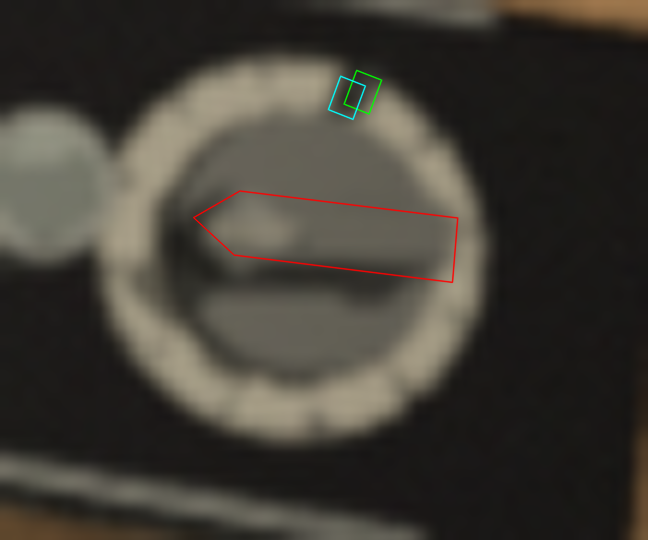

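View pics/kscenea.png

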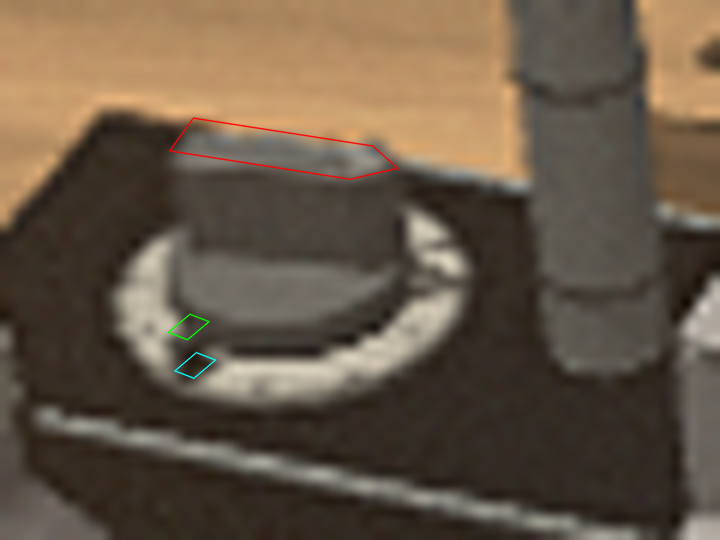

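```bash
cat >> h.py <<'E'
def plan(pos,jaw,opening=None,quiet=False):
    """TCP target pos world, jaw deg world, tool down -> normalised row"""
    from scipy.spatial.transform import Rotation as Ro
    s=bot.get_state(); R=np.array(s["tool_rot"]); p=np.array(s["eef_pos"])
    a=np.radians(jaw); x=np.array([np.cos(a),np.sin(a),0]); y=np.array([0,0,-1.]); z=np.cross(x,y)
    Rt=np.c_[x,y,z]; d=R.T@(np.array(pos)-p)/.3; w=np.degrees(Ro.from_matrix(R.T@Rt).as_rotvec())/45
    print("shift",np.round(d,3),"turn",np.round(w,3))
def jawang():
    s=bot.get_state(); R=np.array(s["tool_rot"]); return np.degrees(np.arctan2(R[1,0],R[0,0]))
E
cat > fl.py <<'E'
from h import *
import sys
x,y,z=map(float,sys.argv[1:4])
P=[(circ(x,y,.013,z),(0,255,0)),(circ(x,y,.013,z+.095),(0,255,255))]
for n in("top","scene"):
    u,v=proj(n,[[x,y,z+.05]])[0].astype(int)
    crop(n,imaging.read_camera(n),u-25,v-25,50,50,10,P,f"pics/f{n}{sys.argv[4]}.png")
    im=cv2.imread(f"pics/f{n}{sys.argv[4]}.png"); O=im if n=="top" else np.hstack([O,im])
cv2.imwrite(f"pics/f{sys.argv[4]}.png",cv2.resize(O,(800,400)))
E
python3 fl.py .482 -.191 .055 a; python3 -c "
from h import *
plan([.482,-.191,.235],-11.5)"
```

```text
shift [-0.829 -0.041  1.189] turn [ 0.    -1.191 -0.   ]
```

View pics/fa.png

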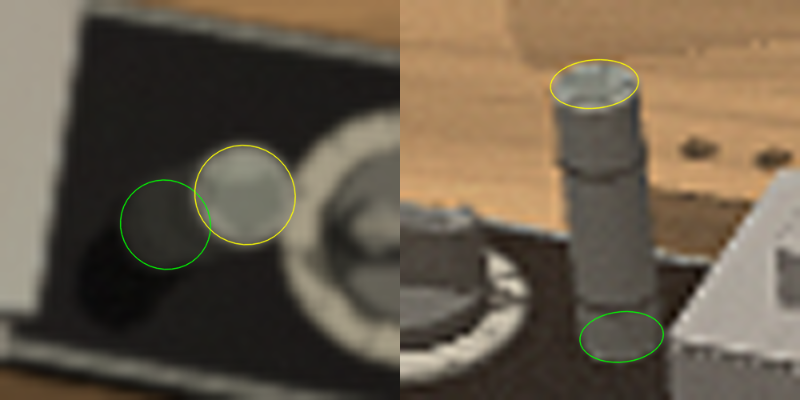

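Emit:
step_arm:
  rows: [-0.7,-0.04,1.0,0,-1.0,0,1,-0.7,-0.04,1.0,0,-1.0,0,1,-0.7,-0.04,1.0,0,-1.0,0,1,-0.7,-0.04,1.0,0,-1.0,0,1,-0.7,-0.04,1.0,0,-1.0,0,1,-0.7,-0.04,1.0,0,-1.0,0,1,-0.7,-0.04,1.0,0,-1.0,0,1,-0.7,-0.04,1.0,0,-1.0,0,1,-0.7,-0.04,1.0,0,-1.0,0,1,-0.7,-0.04,1.0,0,-1.0,0,1]

```text
time: 2.53
eef_pos: [0.4492, -0.2458, 0.2351]
tool_rot: [[0.941, 0.001, 0.339], [-0.339, 0.001, 0.941], [0.001, -1.0, 0.001]]
wrist_force: [-0.8, 0.3, -0.2]
opening: 0.0878
```

```bash
python3 -c "
from h import *
plan([.482,-.191,.235],-11.5)
plan([.482,-.191,.106],-11.5)"
```

```text
shift [0.041 0.001 0.209] turn [-0.002 -0.185  0.001]
shift [0.04  0.431 0.208] turn [-0.002 -0.185  0.001]
```

Emit:
step_arm:
  rows: [0.041,0,0.209,0,-0.185,0,1,0.041,0,0.209,0,-0.185,0,1,0.041,0,0.209,0,-0.185,0,1,0.041,0.14,0.209,0,-0.185,0,1,0.041,0.24,0.209,0,-0.185,0,1,0.041,0.34,0.209,0,-0.185,0,1,0.041,0.43,0.209,0,-0.185,0,1,0.041,0.43,0.209,0,-0.185,0,1,0.041,0.43,0.209,0,-0.185,0,1]

```text
time: 3.28
eef_pos: [0.4811, -0.1912, 0.1054]
tool_rot: [[0.98, -0.002, 0.2], [-0.2, 0.002, 0.98], [-0.002, -1.0, 0.002]]
wrist_force: [0.1, 0.3, 0.5]
opening: 0.0881
```

```bash
python3 fl.py .482 -.191 .055 b
```

```text
(no output)
```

View pics/fb.png

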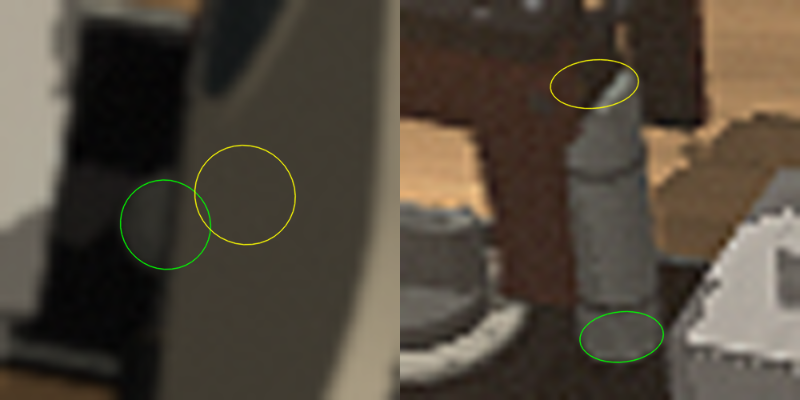

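Emit:
step_arm:
  rows: [0.002,0.063,0,0,0,0,1,0.002,0.063,0,0,0,0,0.2,0.002,0.063,0,0,0,0,-0.2,0.002,0.063,0,0,0,0,-0.4,0.002,0.063,0,0,0,0,-0.6,0.002,0.063,0,0,0,0,-0.8,0.002,0.063,0,0,0,0,-1,0.002,0.063,0,0,0,0,-1,0.002,0.063,0,0,0,0,-1,0.002,0.063,0,0,0,0,-1]

```text
time: 4.22
eef_pos: [0.4837, -0.1919, 0.0887]
tool_rot: [[0.98, 0.003, 0.2], [-0.2, 0.0, 0.98], [0.003, -1.0, 0.001]]
wrist_force: [-0.6, 0.5, 0.9]
opening: 0.0312
```

```bash
python3 fl.py .482 -.191 .055 c;  python3 -c "
from h import *
s=bot.get_state();print(s['opening'],s['wrist_force'],jawang())"
```

```text
0.025528977357541765 [-0.89661698 -0.48024774  1.52430174] -11.547861446464333
```

View pics/fc.png

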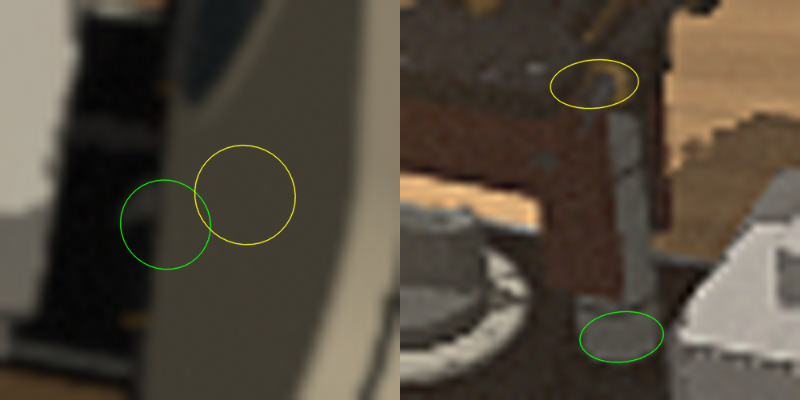

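Emit:
step_arm:
  rows: [0,-0.03,0,0,0,0,-1,0,-0.1,0,0,0,0,-1,0,-0.2,0,0,0,0,-1,0,-0.3,0,0,0,0,-1,0,-0.4,0,0,0,0,-1,0,-0.4,0.08,0,0,0,-1,0,-0.4,0.2,0,0,0,-1,0,-0.4,0.33,0,0,0,-1,0,-0.4,0.46,0,0,0,-1,0,-0.4,0.58,0,0,0,-1]

```text
time: 5.15
eef_pos: [0.518, -0.0195, 0.2095]
tool_rot: [[0.98, 0.003, 0.201], [-0.201, 0.0, 0.98], [0.003, -1.0, 0.001]]
wrist_force: [1.4, 0.1, -0.9]
opening: 0.0256
```

```bash
python3 - <<'E'
from h import *
s=bot.get_state();print(s['opening'],s['wrist_force'],jawang())
plan([.569,.2535,.15],-11.5)
n="scene";p=np.array(s['eef_pos']);u,v=proj(n,[p])[0].astype(int);crop(n,imaging.read_camera(n),u-50,v-50,100,100,6,[(circ(p[0],p[1],.013,p[2]-.034),(0,255,0))],"pics/l1.png")
E
```

```text
0.02558866785660295 [ 1.43915066  0.11927162 -0.8581829 ] -11.573410600772156
shift [-0.017  0.199  0.926] turn [-0.001 -0.002  0.004]
```

View pics/l1.png

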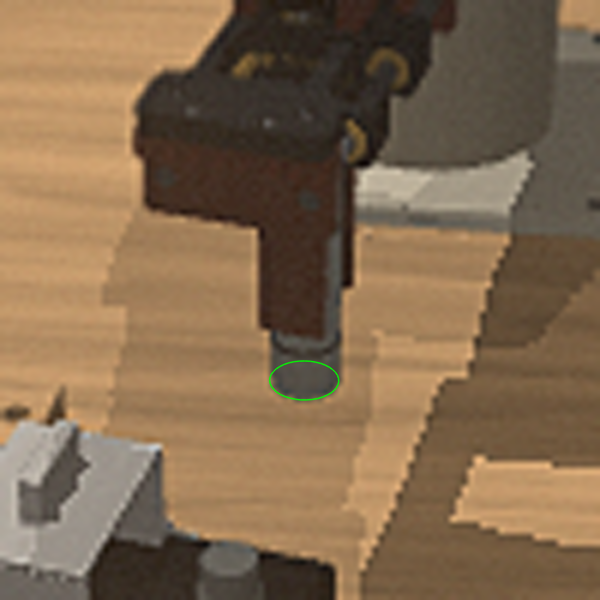

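Emit:
step_arm:
  rows: [-0.003,0,0.12,0,0,0.004,-1,-0.005,0,0.25,0,0,0.004,-1,-0.008,0,0.38,0,0,0.004,-1,-0.01,0,0.52,0,0,0.004,-1,-0.013,0,0.65,0,0,0.004,-1,-0.015,0.05,0.78,0,0,0.004,-1,-0.017,0.15,0.88,0,0,0.004,-1,-0.017,0.25,0.926,0,0,0.004,-1,-0.017,0.33,0.926,0,0,0.004,-1,-0.017,0.33,0.926,0,0,0.004,-1]

```text
time: 6.03
eef_pos: [0.5662, 0.2587, 0.1068]
tool_rot: [[0.98, -0.007, 0.197], [-0.197, -0.0, 0.98], [-0.007, -1.0, -0.001]]
wrist_force: [-1.5, -0.6, -2.0]
opening: 0.0259
```

```bash
python3 - <<'E'
from h import *
s=bot.get_state();print(s['opening'],s['wrist_force'],jawang())
plan([.569,.2535,.043],-11.5)
n="scene";p=np.array(s['eef_pos']);u,v=proj(n,[p])[0].astype(int);crop(n,imaging.read_camera(n),u-50,v-50,100,100,6,[(circ(p[0],p[1],.013,p[2]-.034),(0,255,0)),(circ(p[0],p[1],.013,.005),(0,255,255))],"pics/l2.png")
E
```

```text
0.02585941381666791 [-1.47190288 -0.59985624 -2.02932818] -11.334055417861343
shift [ 0.014  0.213 -0.015] turn [ 0.002  0.004 -0.009]
```

View pics/l2.png

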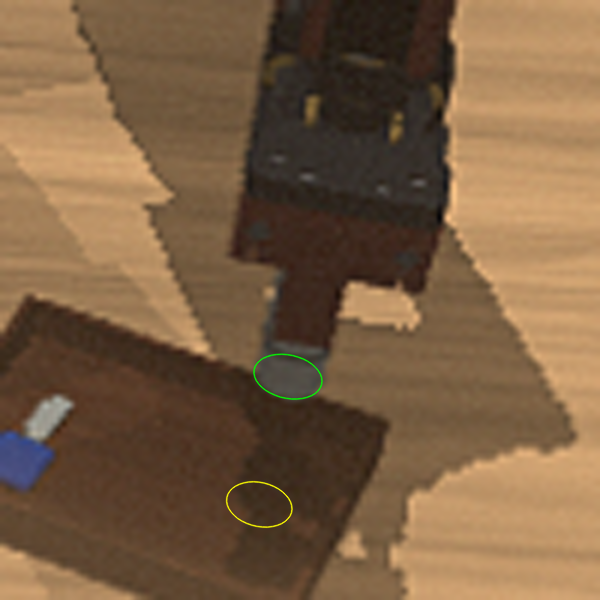

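Held upright over the free half. Lower toward the floor.

Emit:
step_arm:
  rows: [0.014,0.07,-0.015,0,0,0,-1,0.014,0.14,-0.015,0,0,0,-1,0.014,0.19,-0.015,0,0,0,-1,0.014,0.205,-0.015,0,0,0,-1,0.014,0.212,-0.015,0,0,0,-1,0.014,0.212,-0.015,0,0,0,-1,0.014,0.212,-0.015,0,0,0,-1]

```text
time: 6.67
eef_pos: [0.5716, 0.2535, 0.0475]
tool_rot: [[0.98, -0.002, 0.198], [-0.198, 0.002, 0.98], [-0.002, -1.0, 0.002]]
wrist_force: [-0.6, 0.2, -0.7]
opening: 0.0259
```

Emit:
step_arm:
  rows: [0,0.01,0,0,0,0,-1,0,0.015,0,0,0,0,-1,0,0.018,0,0,0,0,-1,0,0.018,0,0,0,0,-1,0,0.018,0,0,0,0,-1]

```text
time: 7.08
eef_pos: [0.5716, 0.2535, 0.0421]
tool_rot: [[0.98, -0.002, 0.198], [-0.198, 0.002, 0.98], [-0.003, -1.0, 0.001]]
wrist_force: [-0.4, 0.4, -2.4]
opening: 0.0255
```

Emit:
step_arm:
  rows: [0,0.004,0,0,0,0,-1,0,0.008,0,0,0,0,-1,0,0.01,0,0,0,0,-1,0,0.01,0,0,0,0,-1]

```text
time: 7.42
eef_pos: [0.5713, 0.2534, 0.0388]
tool_rot: [[0.98, -0.003, 0.198], [-0.198, 0.002, 0.98], [-0.003, -1.0, 0.001]]
wrist_force: [0.3, 0.5, -1.2]
opening: 0.0256
```

Emit:
step_arm:
  rows: [0,0.003,0,0,0,0,-1,0,0.005,0,0,0,0,-1,0,0.005,0,0,0,0,-1]

```text
time: 7.67
eef_pos: [0.5715, 0.2535, 0.0387]
tool_rot: [[0.98, -0.003, 0.198], [-0.198, 0.002, 0.98], [-0.003, -1.0, 0.001]]
wrist_force: [-4.3, 0.0, 10.9]
opening: 0.0255
```

```bash
python3 - <<'E'
from h import *
s=bot.get_state();print(s['opening'],s['wrist_force'],jawang())
n="scene";p=np.array(s['eef_pos']);u,v=proj(n,[p])[0].astype(int);crop(n,imaging.read_camera(n),u-40,v-40,80,80,7,[(circ(p[0],p[1],.013,.005),(0,255,255))],"pics/l3.png")
E
```

```text
0.02550355529208882 [-4.30001884  0.03505941 10.9440851 ] -11.40650769764583
```

View pics/l3.png

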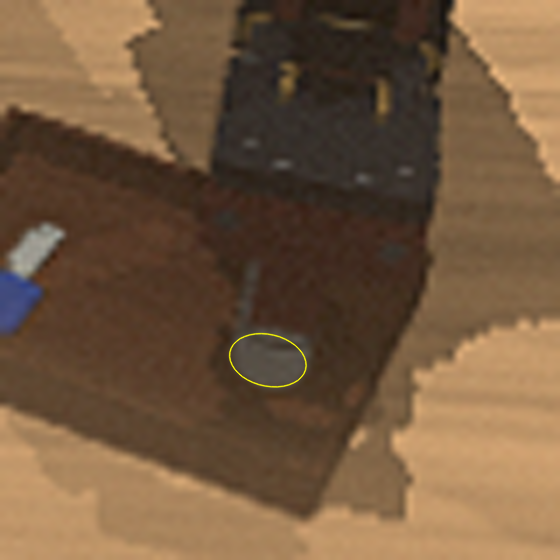

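Emit:
step_arm:
  rows: [0,0,0,0,0,0,-0.6,0,0,0,0,0,0,-0.4,0,0,0,0,0,0,-0.3,0,0,0,0,0,0,-0.2,0,0,0,0,0,0,0,0,0,0,0,0,0,0.2,0,0,0,0,0,0,0.5,0,0,0,0,0,0,0.8,0,0,0,0,0,0,1,0,0,0,0,0,0,1]

```text
time: 8.55
eef_pos: [0.5715, 0.2535, 0.0386]
tool_rot: [[0.98, -0.002, 0.198], [-0.198, 0.002, 0.98], [-0.003, -1.0, 0.001]]
wrist_force: [-0.2, -0.7, 0.0]
opening: 0.0718
```

Emit:
step_arm:
  rows: [0,0,0,0,0,0,1,0,-0.05,0,0,0,0,1,0,-0.15,0,0,0,0,1,0,-0.25,0,0,0,0,1,0,-0.36,0,0,0,0,1,0,-0.48,0,0,0,0,1,0,-0.55,0,0,0,0,1,0,-0.55,0,0,0,0,1]

```text
time: 9.22
eef_pos: [0.5748, 0.2544, 0.2094]
tool_rot: [[0.98, 0.006, 0.198], [-0.198, 0.005, 0.98], [0.005, -1.0, 0.007]]
wrist_force: [1.6, -0.2, 0.5]
opening: 0.0877
```

```bash
python3 - <<'E'
from h import *
s=bot.get_state();print(s['eef_pos'],s['opening'],s['wrist_force'],jawang(),s['joints'])
plan([.4757,-.26,.205],-8.5)
n="scene";u,v=proj(n,[[.5715,.2535,.04]])[0].astype(int);crop(n,imaging.read_camera(n),u-40,v-40,80,80,7,[(circ(.5715,.2535,.013,.005),(0,255,255)),(circ(.5715,.2535,.013,.1),(0,255,255))],"pics/l4.png")
E
```

```text
[0.57475627 0.25439879 0.20935688] 0.08774866048732083 [ 1.5968117  -0.16999687  0.4879316 ] -11.41068917514562 [0.3964294  0.43953275 1.63771894 0.00311573 1.05669953 0.594046  ]
shift [ 0.015  0.003 -1.746] turn [-0.008 -0.065  0.006]
```

View pics/l4.png

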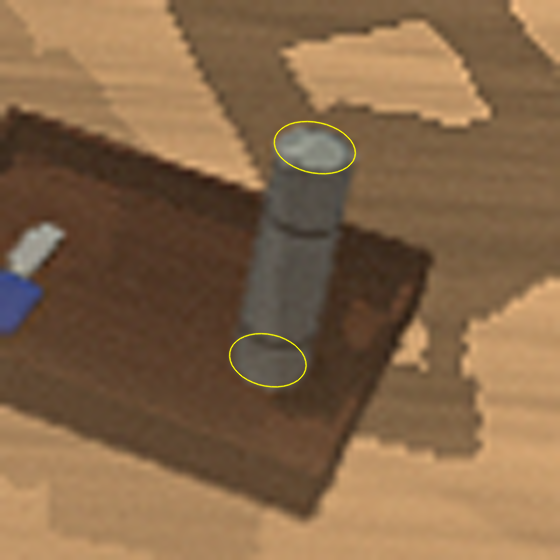

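Emit:
step_arm:
  rows: [0,0,-0.13,0,0,0,1,0,0,-0.27,0,0,0,1,0,0,-0.4,0,0,0,1,0,0,-0.54,0,0,0,1,0,0,-0.67,0,0,0,1,0,0,-0.8,0,0,0,1,0.01,0,-0.93,0,-0.06,0,1,0.01,0,-1,0,-0.06,0,1,0.01,0,-1,0,-0.06,0,1]

```text
time: 10.02
eef_pos: [0.5151, -0.0441, 0.2036]
tool_rot: [[0.988, -0.001, 0.155], [-0.155, 0.004, 0.988], [-0.001, -1.0, 0.003]]
wrist_force: [-0.2, -0.2, 1.1]
opening: 0.0878
```

```bash
python3 - <<'E'
from h import *
plan([.4757,-.26,.205],-8.5)
print(bot.get_state()["eef_pos"])
E
```

```text
shift [-0.018 -0.007 -0.731] turn [-0.004 -0.009 -0.001]
[ 0.51509528 -0.04408277  0.2035762 ]
```

Emit:
step_arm:
  rows: [-0.004,0,-0.13,0,-0.01,0,1,-0.008,0,-0.27,0,-0.01,0,1,-0.01,0,-0.4,0,-0.01,0,1,-0.015,0,-0.54,0,-0.01,0,1,-0.018,0,-0.66,0,-0.01,0,1,-0.018,0.08,-0.73,0,-0.01,0,1,-0.018,0.2,-0.73,0,-0.01,0,1,-0.018,0.3,-0.73,0,-0.01,0,1,-0.018,0.3,-0.73,0,-0.01,0,1]

```text
time: 10.77
eef_pos: [0.4718, -0.2567, 0.1067]
tool_rot: [[0.989, -0.01, 0.148], [-0.148, 0.009, 0.989], [-0.012, -1.0, 0.008]]
wrist_force: [-0.5, 1.4, -0.3]
opening: 0.0877
```

```bash
python3 - <<'E'
from h import *
plan([.4757,-.26,.075],-8.5)
print(bot.get_state()["eef_pos"],bot.get_state()["wrist_force"])
n="scene";u,v=150,165;crop(n,imaging.read_camera(n),u,v,70,70,8,[(circ(.4757,-.26,.006,.094),(0,255,255))],"pics/k1.png")
E
```

```text
shift [ 0.016  0.105 -0.01 ] turn [-0.01  -0.001 -0.015]
[ 0.47178633 -0.25669389  0.10667701] [-0.48200519  1.36534371 -0.3239375 ]
```

View pics/k1.png

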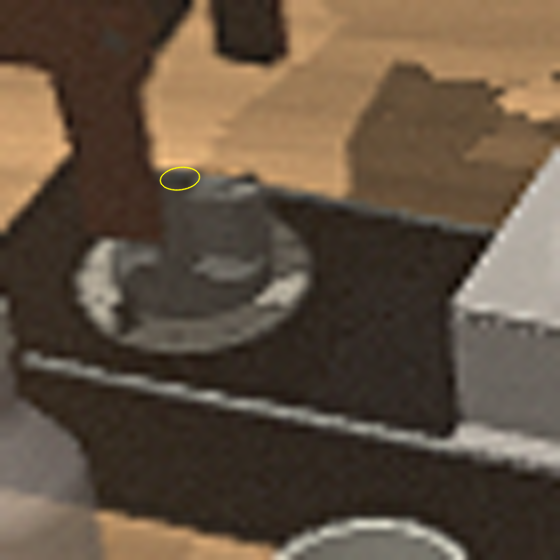

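Emit:
step_arm:
  rows: [0.014,0.05,-0.01,-0.005,0,-0.01,1,0.014,0.09,-0.01,-0.005,0,-0.01,1,0.014,0.103,-0.01,-0.005,0,-0.01,1,0.014,0.103,-0.01,-0.005,0,-0.01,1,0.014,0.103,-0.01,-0.005,0,-0.01,1]

```text
time: 11.23
eef_pos: [0.4772, -0.2604, 0.0791]
tool_rot: [[0.989, -0.0, 0.147], [-0.147, 0.003, 0.989], [-0.0, -1.0, 0.003]]
wrist_force: [-0.2, -0.3, 1.2]
opening: 0.0879
```

```bash
python3 - <<'E'
from h import *
plan([.4757,-.26,.074],-8.5)
print(bot.get_state()["eef_pos"],bot.get_state()["wrist_force"])
E
```

```text
shift [-0.005  0.017  0.   ] turn [-0.003  0.001 -0.001]
[ 0.47721588 -0.26036966  0.07912892] [-0.16587682 -0.31995713  1.20326799]
```

Emit:
step_arm:
  rows: [-0.004,0.01,0,0,0,0,0,-0.004,0.01,0,0,0,0,-0.5,-0.004,0.01,0,0,0,0,-0.6,-0.004,0.01,0,0,0,0,-0.7,-0.004,0.01,0,0,0,0,-0.7,-0.004,0.01,0,0,0,0,-0.8,-0.004,0.01,0,0,0,0,-1,-0.004,0.01,0,0,0,0,-1,-0.004,0.01,0,0,0,0,-1,-0.004,0.01,0,0,0,0,-1]

```text
time: 12.07
eef_pos: [0.476, -0.2602, 0.0761]
tool_rot: [[0.989, -0.0, 0.147], [-0.147, 0.003, 0.989], [-0.001, -1.0, 0.003]]
wrist_force: [-0.1, 0.2, 0.9]
opening: 0.0247
```

```bash
python3 - <<'E'
from h import *
s=bot.get_state();print(s['eef_pos'],s['opening'],s['wrist_force'],s['wrist_torque'],jawang())
E
```

```text
[ 0.47600668 -0.26019081  0.07611551] 0.024671045873730927 [-0.09857893  0.22417508  0.86933273] [-0.05902812 -0.06813185 -0.01545923] -8.453492344464804
```

Emit:
step_arm:
  rows: [0,0,0,0,0,0,-1,0,0,0,0,0,0,-1,0,0,0,0,0,0,-1]

```text
time: 12.32
eef_pos: [0.4758, -0.2601, 0.0761]
tool_rot: [[0.989, -0.0, 0.147], [-0.147, 0.003, 0.989], [-0.001, -1.0, 0.003]]
wrist_force: [-1.4, 0.0, -0.4]
opening: 0.0119
```

```bash
python3 - <<'E'
from h import *
s=bot.get_state();print(s['eef_pos'],s['opening'],s['wrist_force'],s['wrist_torque'],jawang())
E
```

```text
[ 0.47583988 -0.26013474  0.07605933] 0.011917022575662009 [-1.38750835  0.01130339 -0.44601055] [-0.04083044  0.06619266  0.03788301] -8.447050068801689
```

Emit:
step_arm:
  rows: [0,0,0,0,0.12,0,-1,0,0,0,0,0.24,0,-1,0,0,0,0,0.37,0,-1,0,0,0,0,0.5,0,-1,0,0,0,0,0.63,0,-1,0,0,0,0,0.76,0,-1,0,0,0,0,0.9,0,-1,0,0,0,0,1,0,-1,0,0,0,0,1,0,-1,0,0,0,0,1,0,-1]

```text
time: 13.15
eef_pos: [0.4761, -0.2603, 0.076]
tool_rot: [[0.597, 0.0, 0.802], [-0.802, 0.003, 0.597], [-0.002, -1.0, 0.002]]
wrist_force: [1.3, -0.8, -1.8]
opening: 0.0119
```

```bash
python3 - <<'E'
from h import *
s=bot.get_state();print(s['eef_pos'],s['opening'],s['wrist_force'],s['wrist_torque'],jawang())
plan([.4758,-.2601,.076],-98.5)
E
```

```text
[ 0.47611016 -0.26028846  0.07603932] 0.011853414984265533 [ 1.32446091 -0.7513945  -1.75622109] [-0.22310363 -0.20015282 -0.04950805] -53.31025609000391
shift [-0.001  0.    -0.   ] turn [-1.000e-03  1.004e+00 -3.000e-03]
```

Emit:
step_arm:
  rows: [0,0,0,0,0.12,0,-1,0,0,0,0,0.24,0,-1,0,0,0,0,0.37,0,-1,0,0,0,0,0.5,0,-1,0,0,0,0,0.63,0,-1,0,0,0,0,0.76,0,-1,0,0,0,0,0.9,0,-1,0,0,0,0,1,0,-1,0,0,0,0,1,0,-1,0,0,0,0,1,0,-1]

```text
time: 13.98
eef_pos: [0.4762, -0.2606, 0.0761]
tool_rot: [[-0.141, 0.0, 0.99], [-0.99, 0.002, -0.141], [-0.002, -1.0, 0.0]]
wrist_force: [-0.0, -1.8, -1.8]
opening: 0.0114
```

```bash
python3 - <<'E'
from h import *
s=bot.get_state();print(s['eef_pos'],s['opening'],s['wrist_force'],s['wrist_torque'],jawang())
plan([.4758,-.2601,.076],-113.5)
for n in("scene","top"):
  for l in("dial_mark","knob_tip","dial"): print(n,l,[(np.round(d["position"],4).tolist(),round(d["score"],2)) for d in tip_of(n,l)[:2]])
n="scene";u,v=150,165;crop(n,imaging.read_camera(n),u,v,70,70,8,[],"pics/k2.png")
E
```

```text
[ 0.47619586 -0.26062841  0.07605581] 0.011407444917215768 [-0.04393264 -1.75098141 -1.83143429] [-0.57643908 -0.020127   -0.01691533] -98.07967733541415
shift [-0.002  0.    -0.002] turn [ 0.     0.343 -0.003]
scene dial_mark [([0.499, -0.2743, 0.064], 0.72)]
scene knob_tip [([0.4774, -0.2346, 0.0882], 0.85)]
scene dial [([0.4892, -0.1797, -0.0034], 0.52), ([0.4771, -0.2565, 0.0577], 0.43)]
top dial_mark []
top knob_tip []
top dial []
```

View pics/k2.png

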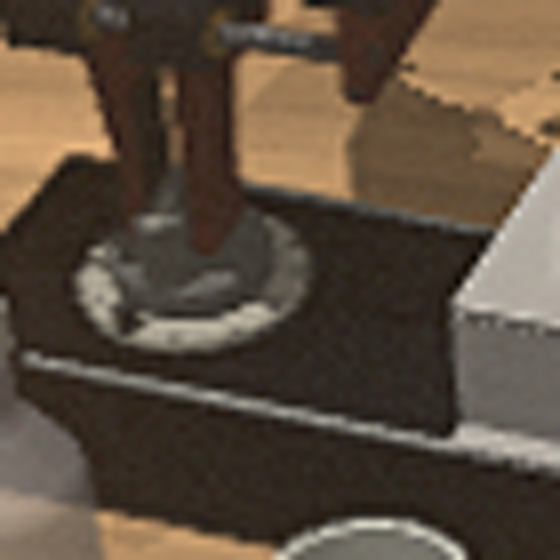

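Emit:
step_arm:
  rows: [0,0,0,0,0.12,0,-1,0,0,0,0,0.24,0,-1,0,0,0,0,0.34,0,-1,0,0,0,0,0.345,0,-1,0,0,0,0,0.345,0,-1,0,0,0,0,0.345,0,-1]

```text
time: 14.83
eef_pos: [0.4762, -0.2607, 0.0761]
tool_rot: [[-0.401, 0.0, 0.916], [-0.916, 0.002, -0.401], [-0.002, -1.0, -0.0]]
wrist_force: [-1.9, -4.7, -2.3]
opening: 0.0117
```

```bash
python3 - <<'E'
from h import *
s=bot.get_state();print(s['eef_pos'],s['opening'],s['wrist_force'],s['wrist_torque'],jawang())
E
python3 kn.py -12 -12 c
```

```text
[ 0.47617575 -0.26071176  0.07608491] 0.011715902819293682 [-1.88929319 -4.70368456 -2.26742623] [-0.87608535  0.05465939 -0.01751667] -113.63643494397562
tip [np.float64(93.8), np.float64(95.7)] mark [np.float64(-8.9), np.float64(-12.3)]
[array([ 0.47585373, -0.2596936 ,  0.        ])]
```

View pics/kscenec.png

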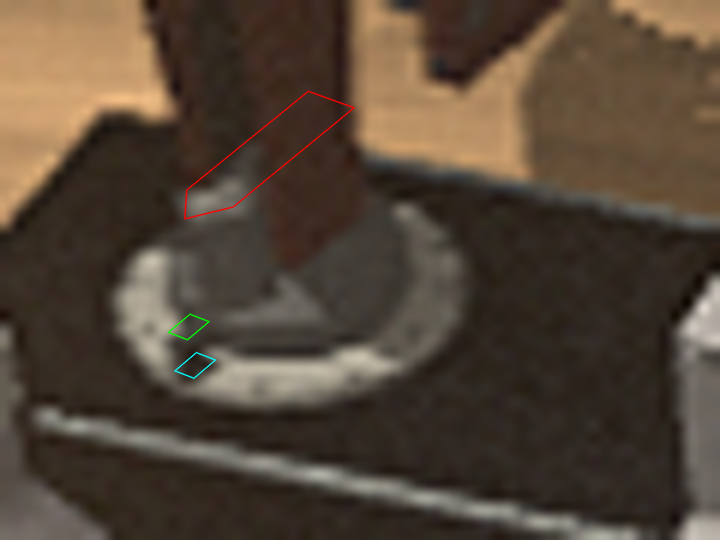

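Emit:
step_arm:
  rows: [0,0,0,0,0,0,-0.6,0,0,0,0,0,0,-0.4,0,0,0,0,0,0,-0.2,0,0,0,0,0,0,-0.1,0,0,0,0,0,0,-0.1,0,-0.1,0,0,0,0,-0.1,0,-0.2,0,0,0,0,-0.1,0,-0.33,0,0,0,0,-0.1,0,-0.45,0,0,0,0,-0.1,0,-0.45,0,0,0,0,-0.1]

```text
time: 15.77
eef_pos: [0.4797, -0.2628, 0.218]
tool_rot: [[-0.401, 0.01, 0.916], [-0.916, -0.004, -0.401], [-0.001, -1.0, 0.011]]
wrist_force: [1.3, -0.7, 1.2]
opening: 0.0397
```

```bash
python3 kn.py -12 -12 d; python3 - <<'E'
from h import *
for n in("scene",):
  for l in("dial_mark","knob_tip","knob_grip","dial"): print(n,l,[(np.round(d["position"],4).tolist(),round(d["score"],2)) for d in tip_of(n,l)[:2]])
E
```

```text
tip [np.float64(93.8), np.float64(95.7)] mark [np.float64(-8.9), np.float64(-12.3)]
[array([ 0.47585373, -0.2596936 ,  0.        ])]
scene dial_mark [([0.4978, -0.2707, 0.0659], 0.54)]
scene knob_tip [([0.5035, -0.2729, 0.086], 0.72)]
scene knob_grip [([0.4739, -0.2572, 0.0881], 0.76)]
scene dial [([0.4747, -0.2584, 0.0573], 0.66)]
```

View pics/kscened.png

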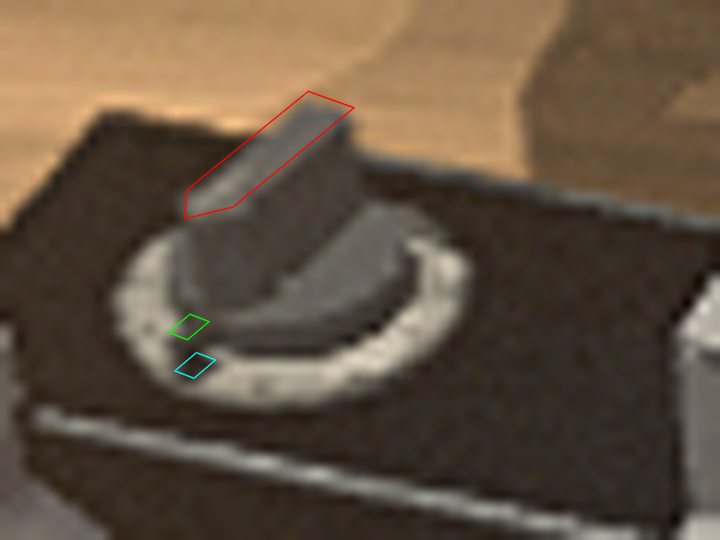

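View pics/ktopd.png

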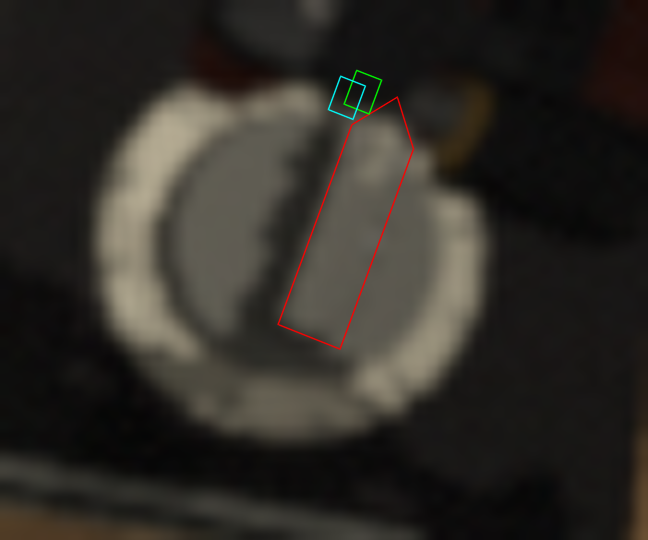

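```bash
python3 - <<'E'
from h import *
from scipy.optimize import minimize
I=(.4928,-.1764,np.radians(-11.5))
for n in("top","scene"):
    im=cv2.cvtColor(cv2.imread(f"pics/{n}0.png"),cv2.COLOR_BGR2GRAY).astype(np.float32)
    def samp(P):
        q=proj(n,P).astype(np.float32); return cv2.remap(im,q[:,0].reshape(1,-1),q[:,1].reshape(1,-1),cv2.INTER_LINEAR)[0]
    t=np.radians(np.arange(-180,180,2))
    def ring(c,r,z,t=t): return np.c_[c[0]+r*np.cos(t),c[1]+r*np.sin(t),0*t+z]
    # refine centre: max ring-inside minus outside contrast
    f=lambda c:-(np.median(0)+samp(ring(c,.0345,.059)).mean()-samp(ring(c,.0385,.057)).mean())
    best=min(((f((.4758+dx,-.26+dy)),dx,dy) for dx in np.arange(-.004,.0041,.0005) for dy in np.arange(-.004,.0041,.0005)))
    c=(.4758+best[1],-.26+best[2]); print(n,best,c)
    tt=np.radians(np.arange(-60,16,2.))
    for z in(.059,.064,.069):
        M=np.mean([samp(ring(c,r,z,tt)) for r in(.029,.031,.033,.035)],0)
        print(z,dict(zip(np.arange(-60,16,2),M.astype(int).tolist())))
E
```

```text
top (np.float64(-72.25204467773438), np.float64(0.0005000000000000004), np.float64(0.0)) (np.float64(0.4763), np.float64(-0.26))
0.059 {np.int64(-60): 134, np.int64(-58): 130, np.int64(-56): 124, np.int64(-54): 119, np.int64(-52): 120, np.int64(-50): 126, np.int64(-48): 131, np.int64(-46): 134, np.int64(-44): 137, np.int64(-42): 137, np.int64(-40): 138, np.int64(-38): 138, np.int64(-36): 135, np.int64(-34): 125, np.int64(-32): 110, np.int64(-30): 91, np.int64(-28): 73, np.int64(-26): 60, np.int64(-24): 55, np.int64(-22): 61, np.int64(-20): 78, np.int64(-18): 101, np.int64(-16): 121, np.int64(-14): 134, np.int64(-12): 142, np.int64(-10): 143, np.int64(-8): 144, np.int64(-6): 144, np.int64(-4): 143, np.int64(-2): 143, np.int64(0): 141, np.int64(2): 138, np.int64(4): 136, np.int64(6): 137, np.int64(8): 140, np.int64(10): 144, np.int64(12): 145, np.int64(14): 144}
0.064 {np.int64(-60): 126, np.int64(-58): 123, np.int64(-56): 116, np.int64(-54): 109, np.int64(-52): 107, np.int64(-50): 111, np.int64(-48): 117, np.int64(-46): 122, np.int64(-44): 125, np.int64(-42): 127, np.int64(-40): 129, 
[... 2915 characters left out ...]
p.int64(-58): 160, np.int64(-56): 168, np.int64(-54): 173, np.int64(-52): 174, np.int64(-50): 174, np.int64(-48): 172, np.int64(-46): 171, np.int64(-44): 170, np.int64(-42): 166, np.int64(-40): 163, np.int64(-38): 158, np.int64(-36): 155, np.int64(-34): 154, np.int64(-32): 148, np.int64(-30): 131, np.int64(-28): 115, np.int64(-26): 93, np.int64(-24): 79, np.int64(-22): 70, np.int64(-20): 65, np.int64(-18): 61, np.int64(-16): 59, np.int64(-14): 61, np.int64(-12): 65, np.int64(-10): 69, np.int64(-8): 72, np.int64(-6): 72, np.int64(-4): 67, np.int64(-2): 63, np.int64(0): 61, np.int64(2): 60, np.int64(4): 59, np.int64(6): 59, np.int64(8): 60, np.int64(10): 60, np.int64(12): 58, np.int64(14): 57}
```

```bash
python3 - <<'E'
from h import *
plan([.5046,-.122,.16],-101.5)
s=bot.get_state();print(s["joints"],s["time"])
E
```

```text
shift [-0.461  0.166 -0.095] turn [ 0.004 -0.271 -0.003]
[-0.52424066  0.32023419  1.8230528   0.00215012  1.00221546  1.45863408] 16.0667
```

Emit:
step_arm:
  rows: [-0.12,0,-0.02,0,-0.1,0,0,-0.25,0,-0.05,0,-0.2,0,0,-0.38,0,-0.08,0,-0.27,0,0,-0.461,0.05,-0.095,0.004,-0.27,0,0,-0.461,0.12,-0.095,0.004,-0.27,0,0,-0.461,0.166,-0.095,0.004,-0.27,0,0,-0.461,0.166,-0.095,0.004,-0.27,0,0]

```text
time: 16.65
eef_pos: [0.5018, -0.1206, 0.1562]
tool_rot: [[-0.199, -0.007, 0.98], [-0.98, 0.005, -0.198], [-0.003, -1.0, -0.007]]
wrist_force: [-0.5, -0.0, -1.0]
opening: 0.044
```

```bash
python3 - <<'E'
from h import *
plan([.5046,-.122,.109],-101.5)
s=bot.get_state();print(s["eef_pos"])
n="scene";u,v=175,155;crop(n,imaging.read_camera(n),u,v,80,80,7,[],"pics/g1.png")
print([(np.round(d["position"],4).tolist(),round(d["score"],2)) for d in tip_of(n,"guard_fin")[:2]])
E
```

```text
shift [0.003 0.157 0.011] turn [ 0.01   0.001 -0.004]
[ 0.50183351 -0.12059379  0.15618447]
[([0.5022, -0.1226, 0.1165], 0.67)]
```

View pics/g1.png

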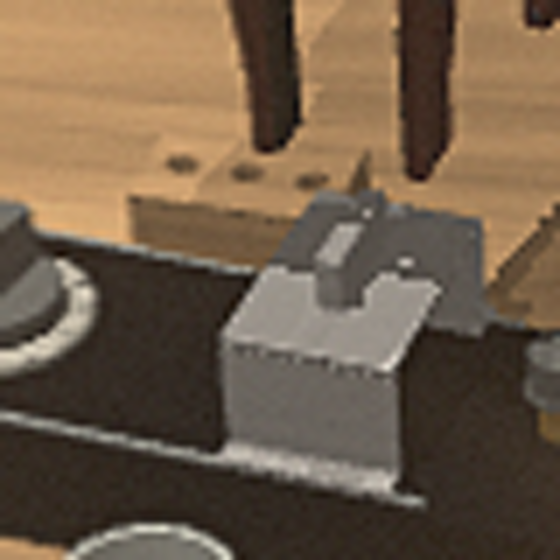

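Emit:
step_arm:
  rows: [0.003,0.08,0.008,0.008,0,0,0,0.003,0.14,0.008,0.008,0,0,0,0.003,0.15,0.008,0.008,0,0,0,0.003,0.15,0.008,0.008,0,0,-0.5,0.003,0.15,0.008,0.008,0,0,-0.7,0.003,0.15,0.008,0.008,0,0,-0.8,0.003,0.15,0.008,0.008,0,0,-1,0.003,0.15,0.008,0.008,0,0,-1,0.003,0.15,0.008,0.008,0,0,-1,0.003,0.15,0.008,0.008,0,0,-1]

```text
time: 17.58
eef_pos: [0.5062, -0.1232, 0.1146]
tool_rot: [[-0.2, 0.005, 0.98], [-0.98, 0.002, -0.2], [-0.003, -1.0, 0.004]]
wrist_force: [-1.3, -0.7, 5.0]
opening: 0.0099
```

```bash
python3 - <<'E'
from h import *
s=bot.get_state();print(s['eef_pos'],s['opening'],s['wrist_force'],jawang())
p=world((.4928,-.1764,np.radians(-11.5)),[0,-.085,0])[0];print(p)
plan([p[0],p[1],.110],-101.5)
E
```

```text
[ 0.50621884 -0.12322249  0.1146125 ] 0.009940263505271675 [-1.29855818 -0.70287232  4.97264675] -101.51995002021624
[ 0.47585373 -0.2596936   0.        ]
shift [ 0.466  0.014 -0.008] turn [-0.006 -0.    -0.003]
```

Emit:
step_arm:
  rows: [0.03,0,0,0,0,0,-1,0.08,0,0,0,0,0,-1,0.13,0,0,0,0,0,-1,0.18,0,0,0,0,0,-1,0.23,0,0,0,0,0,-1,0.28,0,0,0,0,0,-1,0.33,0,0,0,0,0,-1,0.37,0,0,0,0,0,-1,0.4,0,0,0,0,0,-1,0.4,0,0,0,0,0,-1]

```text
time: 18.42
eef_pos: [0.4819, -0.2428, 0.1146]
tool_rot: [[-0.201, 0.005, 0.98], [-0.98, 0.001, -0.201], [-0.002, -1.0, 0.005]]
wrist_force: [-2.9, -2.7, 6.0]
opening: 0.0097
```

```bash
python3 - <<'E'
from h import *
s=bot.get_state();print(s['eef_pos'],s['opening'],s['wrist_force'],jawang())
plan([.4758,-.2597,.1146],-101.5)
n="scene";u,v=140,155;crop(n,imaging.read_camera(n),u,v,80,80,7,[],"pics/g2.png")
E
```

```text
[ 0.48190077 -0.24282374  0.11462521] 0.009736130500438603 [-2.93952632 -2.73638361  5.96407163] -101.57102585394335
shift [ 0.059 -0.    -0.009] turn [-0.006 -0.002 -0.002]
```

View pics/g2.png

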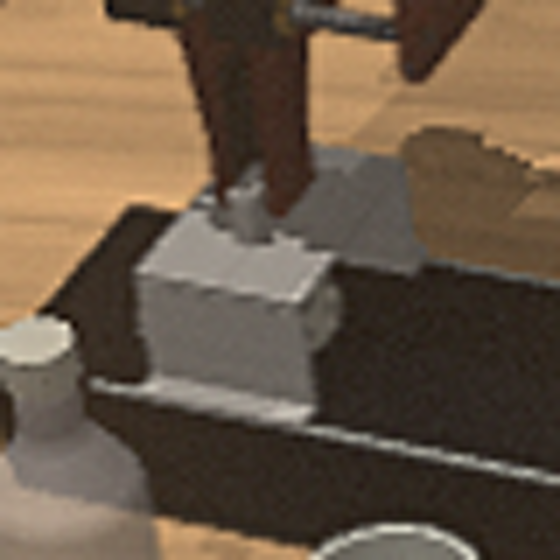

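Emit:
step_arm:
  rows: [0.015,0,0,0,0,0,-1,0.03,0,0,0,0,0,-1,0.042,0,0,0,0,0,-1,0.05,0,0,0,0,0,-1,0.05,0,0,0,0,0,-1]

```text
time: 18.88
eef_pos: [0.4789, -0.2577, 0.1146]
tool_rot: [[-0.201, 0.005, 0.98], [-0.98, 0.0, -0.201], [-0.001, -1.0, 0.005]]
wrist_force: [-0.5, -2.0, 4.5]
opening: 0.0097
```

Emit:
step_arm:
  rows: [0.005,0,0,0,0,0,-1,0.009,0,0,0,0,0,-1,0.009,0,0,0,0,0,-1]

```text
time: 19.13
eef_pos: [0.4783, -0.2605, 0.1146]
tool_rot: [[-0.2, 0.005, 0.98], [-0.98, -0.0, -0.2], [-0.001, -1.0, 0.005]]
wrist_force: [0.4, 1.5, 2.9]
opening: 0.0096
```

Emit:
step_arm:
  rows: [0.004,0,0,0,0,0,-1,0.006,0,0,0,0,0,-1,0.006,0,0,0,0,0,-1]

```text
time: 19.38
eef_pos: [0.4781, -0.2612, 0.1146]
tool_rot: [[-0.201, 0.005, 0.98], [-0.98, 0.002, -0.201], [-0.003, -1.0, 0.005]]
wrist_force: [1.5, 7.7, 4.9]
opening: 0.0095
```

Emit:
step_arm:
  rows: [0.004,0,0,0,0,0,-1,0.006,0,0,0,0,0,-1,0.006,0,0,0,0,0,-1]

```text
time: 19.63
eef_pos: [0.4781, -0.2613, 0.1146]
tool_rot: [[-0.201, 0.005, 0.979], [-0.979, 0.004, -0.201], [-0.005, -1.0, 0.004]]
wrist_force: [3.1, 11.0, 5.7]
opening: 0.0098
```

Emit:
step_arm:
  rows: [0.002,0,0,0,0,0,-0.7,0.002,0,0,0,0,0,-0.4,0.002,0,0,0,0,0,-0.2,0.002,0,0,0,0,0,0,0.002,0,0,0,0,0,0,0.002,0,0,0,0,0,0,0.002,-0.05,0,0,0,0,0,0.002,-0.12,0,0,0,0,0,0.002,-0.2,0,0,0,0,0,0.002,-0.2,0,0,0,0,0]

```text
time: 20.47
eef_pos: [0.4798, -0.2635, 0.1785]
tool_rot: [[-0.202, 0.011, 0.979], [-0.979, 0.001, -0.202], [-0.003, -1.0, 0.01]]
wrist_force: [1.2, -0.7, 1.1]
opening: 0.0444
```

```bash
python3 - <<'E'
from h import *
s=bot.get_state();print(s['eef_pos'],s['opening'],s['wrist_force'],jawang())
I=(.4928,-.1764,np.radians(-11.5))
c=world(I,[0,.13,.091])[0];print(c)
plan([c[0],c[1],.150],-101.5)
n="scene";u,v=140,155;crop(n,imaging.read_camera(n),u,v,80,80,7,[(world(I,box(-.022,.022,-.09,-.08,.127)),(0,255,0))],"pics/g3.png")
u,v=220,175;crop(n,imaging.read_camera(n),u,v,70,60,8,[(world(I,circ(0,.13,.012,.091)),(0,255,0)),(world(I,circ(0,.13,.012,.081)),(0,255,255))],"pics/c1.png")
print([(np.round(d["position"],4).tolist(),round(d["score"],2)) for d in tip_of(n,"cap_top")[:2]])
print([(np.round(d["position"],4).tolist(),round(d["score"],2)) for d in tip_of(n,"guard_fin")[:2]])
E
```

```text
[ 0.479791   -0.26353367  0.17849466] 0.04435579476308809 [ 1.21196385 -0.74533755  1.12166977] -101.62600862290564
[ 0.51871783 -0.04900979  0.091     ]
shift [-0.726  0.097 -0.018] turn [-0.013 -0.003 -0.004]
[([0.5208, -0.051, 0.0931], 0.64)]
[([0.4753, -0.2625, 0.1158], 0.67)]
```

View pics/g3.png

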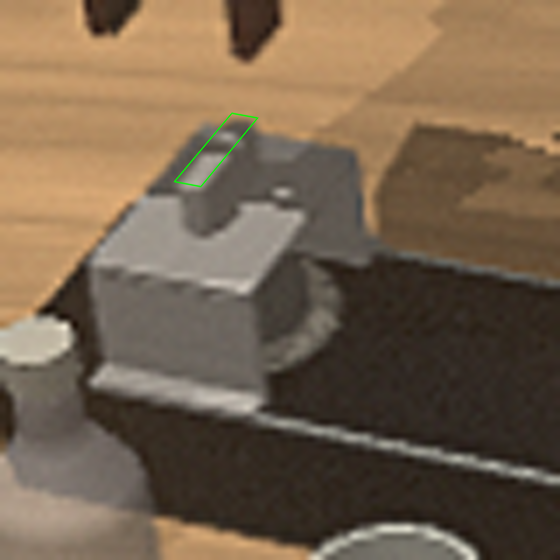

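View pics/c1.png

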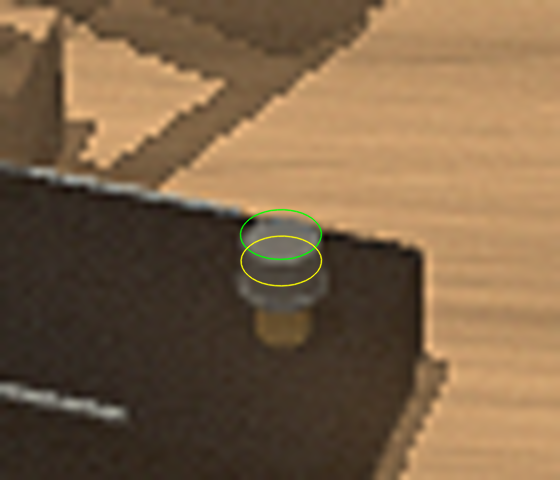

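Emit:
step_arm:
  rows: [-0.1,0,0,-0.006,0,0,-1,-0.23,0,-0.01,-0.012,0,0,-1,-0.36,0,-0.01,-0.012,0,0,-1,-0.5,0,-0.015,-0.012,0,0,-1,-0.62,0.03,-0.018,-0.012,0,0,-1,-0.725,0.09,-0.018,-0.012,0,0,-1,-0.725,0.15,-0.018,-0.012,0,0,-1,-0.725,0.18,-0.018,-0.012,0,0,-1,-0.725,0.18,-0.018,-0.012,0,0,-1,-0.725,0.18,-0.018,-0.012,0,0,-1]

```text
time: 21.5
eef_pos: [0.515, -0.0479, 0.1201]
tool_rot: [[-0.202, -0.008, 0.979], [-0.979, 0.007, -0.202], [-0.005, -1.0, -0.009]]
wrist_force: [-0.5, -0.3, 0.5]
opening: 0.0004
```

```bash
python3 - <<'E'
from h import *
s=bot.get_state();print(s['eef_pos'],s['opening'],s['wrist_force'],jawang())
plan([.519,-.0497,.094],-101.5)
n="scene"
u,v=210,165;crop(n,imaging.read_camera(n),u,v,70,60,8,[],"pics/c2.png")
E
```

```text
[ 0.51498069 -0.04791984  0.12012512] 0.00040234036368642115 [-0.54764967 -0.33722751  0.45507084] -101.66204524423823
shift [0.004 0.087 0.015] turn [ 0.011 -0.004 -0.007]
```

View pics/c2.png

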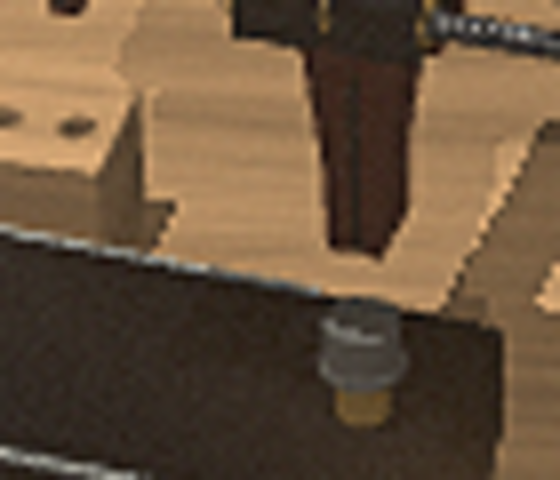

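Emit:
step_arm:
  rows: [0.004,0.03,0.013,0.01,0,-0.005,-1,0.004,0.06,0.013,0.01,0,-0.005,-1,0.004,0.075,0.013,0.01,0,-0.005,-1,0.004,0.08,0.013,0.01,0,-0.005,-1,0.004,0.08,0.013,0.01,0,-0.005,-1]

```text
time: 21.97
eef_pos: [0.5186, -0.0502, 0.0963]
tool_rot: [[-0.203, -0.0, 0.979], [-0.979, 0.002, -0.203], [-0.002, -1.0, -0.0]]
wrist_force: [0.1, 0.4, 0.2]
opening: 0.0004
```

Emit:
step_arm:
  rows: [0,0.005,0,0,0,0,-1,0,0.01,0,0,0,0,-1,0,0.015,0,0,0,0,-1,0,0.015,0,0,0,0,-1]

```text
time: 22.3
eef_pos: [0.5185, -0.0502, 0.0916]
tool_rot: [[-0.203, -0.0, 0.979], [-0.979, 0.002, -0.203], [-0.002, -1.0, -0.001]]
wrist_force: [-0.3, -0.4, -0.3]
opening: 0.0005
```

Emit:
step_arm:
  rows: [0,0.005,0,0,0,0,-1,0,0.012,0,0,0,0,-1,0,0.02,0,0,0,0,-1,0,0.024,0,0,0,0,-1,0,0.024,0,0,0,0,-1]

```text
time: 22.72
eef_pos: [0.5186, -0.0502, 0.0842]
tool_rot: [[-0.203, -0.0, 0.979], [-0.979, 0.002, -0.203], [-0.002, -1.0, -0.0]]
wrist_force: [0.4, 0.5, 0.5]
opening: 0.0004
```

Emit:
step_arm:
  rows: [0,0.003,0,0,0,0,-1,0,0.006,0,0,0,0,-1,0,0.006,0,0,0,0,-1]

```text
time: 22.97
eef_pos: [0.5187, -0.0502, 0.0823]
tool_rot: [[-0.203, 0.0, 0.979], [-0.979, 0.002, -0.203], [-0.002, -1.0, -0.0]]
wrist_force: [0.7, -1.0, 1.5]
opening: 0.0006
```

Emit:
step_arm:
  rows: [0,0.003,0,0,0,0,-1,0,0.005,0,0,0,0,-1,0,0.005,0,0,0,0,-1]

```text
time: 23.22
eef_pos: [0.5187, -0.0502, 0.0813]
tool_rot: [[-0.203, 0.0, 0.979], [-0.979, 0.002, -0.203], [-0.002, -1.0, -0.0]]
wrist_force: [-2.4, 0.9, 9.4]
opening: 0.0004
```

```bash
python3 - <<'E'
from h import *
s=bot.get_state();print(s['eef_pos'],s['wrist_force'],s['wrist_torque'])
for n,u,v in(("scene",215,170),):
  crop(n,imaging.read_camera(n),u,v,60,50,10,[],"pics/c3.png")
E
```

```text
[ 0.5186754  -0.05018671  0.08126612] [-2.36776546  0.94955065  9.3600031 ] [-0.01793312  0.41384857 -0.0365767 ]
```

View pics/c3.png

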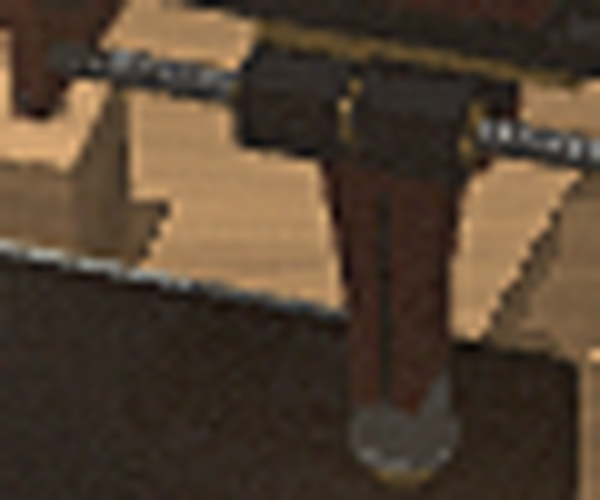

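Emit:
step_arm:
  rows: [0,0.003,0,0,0,0,-1,0,0.005,0,0,0,0,-1,0,0.005,0,0,0,0,-1]

```text
time: 23.52
eef_pos: [0.5188, -0.0502, 0.0811]
tool_rot: [[-0.203, 0.0, 0.979], [-0.979, 0.002, -0.203], [-0.002, -1.0, -0.0]]
wrist_force: [-5.6, 0.0, 20.1]
opening: 0.0009
```

20 N and no further travel: the cap is home. Back off upward.

Emit:
step_arm:
  rows: [0,0,0,0,0,0,-1,0,-0.03,0,0,0,0,-1,0,-0.12,0,0,0,0,-1,0,-0.24,0,0,0,0,-1,0,-0.36,0,0,0,0,-1,0,-0.48,-0.05,0,0,0,-1,0,-0.5,-0.15,0,0,0,-1,0,-0.5,-0.25,0,0,0,-1,0,-0.5,-0.3,0,0,0,-1,0,-0.5,-0.3,0,0,0,-1]

```text
time: 24.35
eef_pos: [0.4273, -0.0316, 0.2313]
tool_rot: [[-0.203, -0.001, 0.979], [-0.979, 0.002, -0.203], [-0.002, -1.0, -0.002]]
wrist_force: [0.2, -0.2, -0.5]
opening: 0.0004
```

```bash
python3 - <<'E'
from h import *
s=bot.get_state();print(s['eef_pos'],s['wrist_force'],s['time'])
I=(.4928,-.1764,np.radians(-11.5))
P=[(world(I,circ(0,.13,.012,.081)),(0,255,255)),(world(I,box(-.045,.045,-.116,-.054,.105)),(0,255,0))]
crop("scene",imaging.read_camera("scene"),130,150,160,115,5,P,"pics/e1.png")
im=imaging.read_camera("top");cv2.imwrite("pics/e3.png",im)
cv2.imwrite("pics/e2.png",imaging.read_camera("scene"))
for n in("scene","top"):
  for l in ["guard_fin","cap_top","flashlight","key","tealight","penblock","spray","knob_tip"]:
    print(n,l,[(np.round(d["position"],4).tolist(),round(d["score"],2)) for d in tip_of(n,l)[:1]])
E
```

```text
[ 0.42732119 -0.03160215  0.2312904 ] [ 0.22322179 -0.22542563 -0.49429318] 24.35
scene guard_fin [([0.4762, -0.26, 0.1168], 0.65)]
scene cap_top [([0.5205, -0.0503, 0.0797], 0.61)]
scene flashlight [([0.6221, -0.2819, -0.0028], 0.67)]
scene key [([0.5399, 0.1682, 0.0031], 0.48)]
scene tealight [([0.6241, -0.1801, -0.001], 0.81)]
scene penblock [([0.3724, -0.1877, 0.0027], 0.68)]
scene spray [([0.6222, -0.2834, 0.0029], 0.65)]
scene knob_tip [([0.5396, 0.169, 0.0018], 0.63)]
top guard_fin [([0.4757, -0.2635, 0.1163], 0.85)]
top cap_top []
top flashlight [([0.5701, 0.2533, 0.0012], 0.8)]
top key [([0.5419, 0.1666, 0.0019], 0.44)]
top tealight [([0.6185, -0.1728, 0.0053], 0.66)]
top penblock []
top spray [([0.62, -0.2772, -0.0008], 0.73)]
top knob_tip []
```

View pics/e1.png

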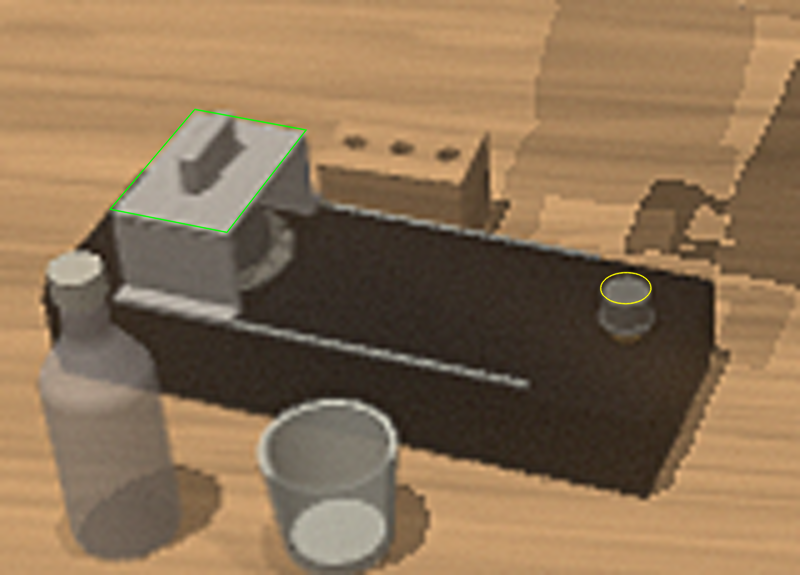

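View pics/e2.png

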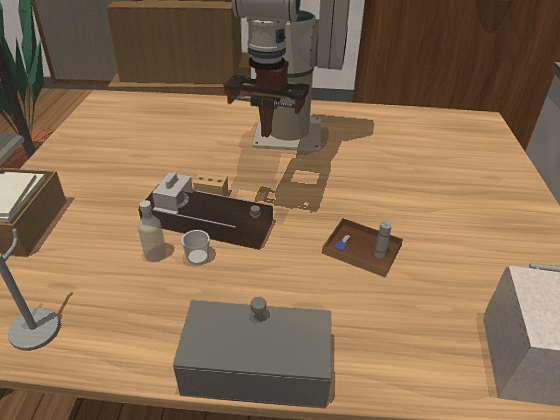

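View pics/e3.png

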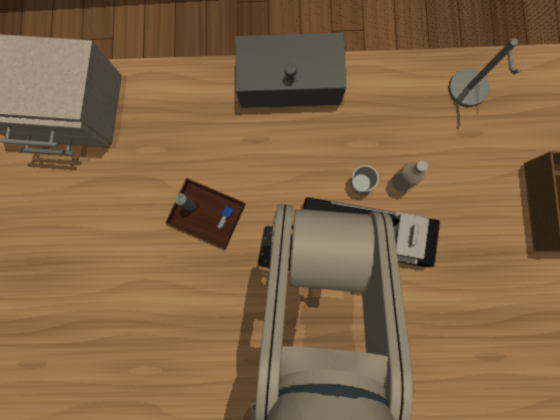

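Emit:
step_arm:
  rows: [0,0,0,0,0,0,0,0,0,0,0,0,0,0,0,0,0,0,0,0,0,0,0,0,0,0,0,0]

```text
time: 25.63
eef_pos: [0.4306, -0.0322, 0.2312]
tool_rot: [[-0.203, 0.0, 0.979], [-0.979, 0.002, -0.203], [-0.002, -1.0, 0.0]]
wrist_force: [0.7, 0.3, -0.4]
opening: 0.0235
```

```bash
python3 -c "
from cell import bot
print(bot.get_state()['time'],bot.get_state()['wrist_force']);print(bot.close_job())"
```

```text
25.6333 [ 0.67351927  0.34568445 -0.39036797]
the job is handed in; nothing more can be done
None
```

I did all the steps in the order asked and handed the job in at 25.6 s. The highest force I saw reported was about 20 N, on the cap.

- **Flashlight:** it stands upright in the free half of the tray at about (0.571, 0.253). The pictures after release and at the end both show it standing.
- **Knob:** I turned it clockwise to about -23.6° in world axes. The mark measured between -22° and -26° depending on the camera and method, so the nose should be on it to within about 2°. I could not check this again once the guard was on.
- **Guard:** I slid it until it hit its end stop, with the push force up to 11 N and no further travel. The final overlay has it centred over the knob.
- **Cap:** I pressed it to 20 N. The tip stopped at 81.1 mm against a home height of 81 mm.
- **Everything else:** the key, tealight and spray were found where they started, within the detector's noise. The penblock was found there by the scene camera only. The gripper was empty, clear of everything and free of load when I handed in.

**Checks that disagreed:**
- At the end the scene-camera network reported the flashlight at the spray bottle and the knob tip at the key. The pictures and the top camera show the flashlight in the tray, and the knob is under the guard.
- The top camera did not report the cap or penblock at the end, because the arm was in its view.

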